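# Clamp a circuit board in the repair fixture with a pull-and-turn knob

## Robot

A 6-joint arm with a two-finger parallel gripper is mounted at the origin on the work surface. World frame = base frame: x ahead of the robot, y to its left, z up, the work surface at z = 0. Lengths are in m, angles in rad, forces in N, time in s.
With the tool pointing down it reaches from about 0.3 to 0.775 m from the base axis. Payload 14.6 kg.
Tool frame: the origin (TCP) lies midway between the tips of the shut fingers; the grasp point (between the pads) lies behind it (r.grasp_offset is the z of the grasp point in the tool frame, in m); z points along the fingers, y is the line along which they close (so a half turn about z gives the same grasp; the last joint's range is limited). The gripper opens to 85 mm and grips with 20 to 120 N. Pads are 22 mm wide; open, the fingers measure 114 mm over their backs; the gripper's body (76 mm by 85 mm) begins 54 mm behind the grasp point. The pads swing forward as they close: fully open they stand 13 mm farther back than shut.
Start: joints at [-1.263, 0.3, 1.521, -0, 1.321, -0.067], TCP at [0.201, -0.512, 0.231] pointing down, gripper open.
Joint ranges: [-3.03, 3.03], [-0.79, 2.21], [0.23, 2.52], [-1.04, 4.18], [0, 3.07], [-2.55, 2.55]. Speed limits (rad/s): [2.22, 2.22, 2.57, 3.14, 3.14, 3.14].

## Interface

Orientations are given as [roll, pitch, yaw] about the fixed x, y, z axes, in that order (R = Rz(yaw) Ry(pitch) Rx(roll)).
In Python, from bench import r gives the robot as it stands.
- The arm moves only by the tool arm_command, never from a script. Its argument "moves" is a list of rows, each a list of 7 numbers: the shift along the tool's x, y, z in m, then the turn, a rotation vector about the tool's x, y, z in degrees, then the opening, from -1 (shut) to 1 (fully open). A call has 1 to 5 rows; each row shifts and turns the commanded pose from where the row before left it, along the tool's axes as they then stand; what a row does not reach is not made up. A row lasts 1/12 s, in which the tool goes at most 41.7 mm and 7.16 degrees, less where a joint would pass 70% of its speed; a pose out of reach is approached as far as the arm can. A call is refused whole if a number of a shift passes 0.0417 or a number of a turn 7.16, either way. A call with a gripper value outside its range is refused whole. The fingers move at their own pace and stop on an object; "newtons" is the grip in N (left out, the last holds). Time passes only in rows, so rows that do not move let the fingers close. It gives the time, the measured TCP pose, the force, the opening and the grip force at its end, in the units of the state.
- r.get_state(): the state, without advancing time (a new reading comes with each control period).
- r.snapshot(name): name is "scene" or "top" or "wrist"; returns (picture, depth): 400x640x3 uint8, red, green, blue; 400x640 float32, m along the optical axis (not along the pixel's ray), 0 where there is no reading.
- r.calibration(name): a dict with "fx", "fy", "cx", "cy" (pixels), "dist_coeffs" ([k1, k2, p1, p2, k3] as OpenCV has them; the pictures are not rectified), "R" (3x3) and "t" (3): a world point X has camera coordinates R X + t; the wrist camera has in their place "tool_from_camera" (4x4, takes a point from camera to tool coordinates, whose origin is the TCP and whose axes are the flange's). Camera axes: x right, y down, z forward; pixel columns grow to the right and rows downward; lengths in m; the calibration is good to about 2 mm. A picture is of the moment at which its call begins: read the wrist's pose just before it. calibration takes no time and is no camera call.
- r.sign_off(): hands the job in; it is judged then, once.
The state is a dict: "time_s": time; "joint_positions": joint angles; "dq": joint speeds; "joint_efforts": joint torques, N m; "position": TCP position; "eef_rot": TCP orientation; "wrist_force": force on the tool from outside, world axes, zero at the start; "ft_torque": the same for the moment, N m; "gripper_width": finger opening in m; "grip_force": force on a finger pad.
Only numpy, scipy, OpenCV 4.12 (cv2) and the standard library are available. Lean on these libraries where they do the work, as an engineer would, in place of code of your own. Each camera call takes 0.05 s, during which the arm holds its last target. There are 200 camera calls.

## Task

Push the board carrier of the grey fixture gently home against its end stop. Then pull the orange sprung knob up, turn it counter-clockwise (seen from above) until its peg meets the brass keeper's stop, without shoving the keeper out of its setting, and let the knob snap down fully into the keeper's notch so that its arm holds the board down. Leave the other things on the bench where they are.

Things in the scene. Friction and masses are not known exactly. Their poses are not given: they have to be found in the camera images.
- clamp_base: Grey steel fixture fixed to the bench, plate 230 x 225 x 16 mm. Origin on the bench under it; z up, x = the direction in which the carrier is pushed home, y to the left of that. A steel stop ends the carrier's slide at +x. The knob's vertical axis is at x 20, y 60 mm in this frame.
- carrier (a joint): How far the board carrier is out (m): 0 = home against the end stop, at most 0.06; home lies along the fixture's +x. 3 N slide it, friction holds it; pressing it on the stop with over 40 N does harm. Grey block 110 x 90 mm, green board on top, 39 mm above the bench. Unless it is home, its aluminium heat sink (34 x 28 mm, top at 71 mm) is in the way of the knob's arm.
- post_grip (a point): Point to grip on the carrier's blue post, on its centre line, 67 mm above the bench. The post is 12 mm wide (fixture's y), 24 mm long (x), its top is 79 mm above the bench and it rises 40 mm out of the board. Axes as the fixture's.
- knob_grip (a point): Point to grip on the orange knob, on its axis, 80 mm above the bench when down; rises and turns with it. The grip is an upright bar 44 mm long (point's x), 12 mm thick (y), 32 mm high, its sides free from 12 mm above to 20 mm below this point. Its orange arm points along -x (70 mm from the axis, 10 mm wide, 46 to 54 mm above the bench). Axes are the fixture's at joint knob = 0.
- knob_lift (a joint): How far the knob is pulled up (m): 0 = fully down in a notch, 0.009 = its peg rests on the crest between the notches, 0.014 = end of its travel. A spring pulls it down with 8 N when down, 14 N at the end of travel. The peg must be lifted 10 mm or more to leave the home notch.
- knob (a joint): Angle of the knob (rad), growing counter-clockwise seen from above; 0 = home notch, where it starts. From 0.35 rad on the peg can rest on the crest and slide along it. The only other notch is in the brass keeper, clamped anywhere from 0.87 to 1.40 rad (differs every time, not reported); the peg drops in within about 0.05 rad of the notch's middle. The freed knob turns with under 0.06 N m.
- knob_axis (a point): Fixed point on the knob's axis, 40 mm above the bench, at the crest's height. Round it, at radius 24 to 35 mm, stand steel ring parts and the brass keeper, up to 50 mm above the bench. Just past its notch the keeper has a stop that the lifted peg cannot pass. Only friction holds the keeper: 0.2 N m on the knob shoves it out of its setting, and a shift of 1.5 mm is too much.

How it is judged:
By the outcome, as a careful person would: the job done as asked, in the order asked, and still so for the second after the job is handed in, with the robot touching nothing.
It also fails if it takes over 64 s, if anything falls off the work surface, if the arm or the gripper's body presses on something with over 40 N, if the wrist force passes 120 N, or if a joint passes its speed limit or range.

## Working session

There is one attempt and no reset: what is moved stays moved. The work goes in short steps, Python scripts to look and compute and a tool call to move; the robot and the scene stay as the last step left them, time stands still between calls to the robot, and variables do not carry over. Pictures are saved under pics/ and viewed, at most 10 in all, crops included, and the job is handed in when it is done.

Besides the shell and the picture viewer there is one more tool, called in YAML: its name, and indented under it one key for each argument. arm_command: Moves the arm, as the interface text tells. Its arguments: {"type":"object","properties":{"moves":{"type":"array"},"newtons":{"type":"number"}},"required":["moves"]}

```bash
mkdir -p pics; ls; cat > h.py <<'E'
import numpy as np, cv2
from bench import r
def snap(n,f=None):
    p,d=r.snapshot(n)
    if f: cv2.imwrite('pics/'+f,cv2.cvtColor(p,cv2.COLOR_RGB2BGR))
    return p,d
def K(n):
    c=r.calibration(n); return c,np.array([[c['fx'],0,c['cx']],[0,c['fy'],c['cy']],[0,0,1]]),np.array(c['dist_coeffs'])
from scipy.spatial.transform import Rotation as Ro
def campose(n,st=None):
    c,_,_=K(n)
    if n=='wrist':
        T=np.eye(4);T[:3,:3]=Ro.from_euler('xyz',st['eef_rot']).as_matrix();T[:3,3]=st['position']
        return T@np.array(c['tool_from_camera'])
    R=np.array(c['R']);t=np.array(c['t']);T=np.eye(4);T[:3,:3]=R.T;T[:3,3]=-R.T@t;return T
def onplane(n,uv,z,st=None):
    c,k,d=K(n);q=cv2.undistortPoints(np.array(uv,float).reshape(-1,1,2),k,d).reshape(-1,2)
    T=campose(n,st);D=np.c_[q,np.ones(len(q))]@T[:3,:3].T;o=T[:3,3]
    return o+D*((z-o[2])/D[:,2])[:,None]
E
python3 - <<'E'
from h import *
print(r.get_state(),r.grasp_offset)
for n in('scene','top'):
    snap(n,n+'0.png');print(n,campose(n).round(3).tolist())
print(r.calibration('wrist'))
E
```

```text
pics
{'time_s': 0.0, 'joint_positions': array([-1.26260407e+00,  3.00513899e-01,  1.52159943e+00, -3.12133238e-05,
        1.32072200e+00, -6.66399814e-02]), 'dq': array([ 0.00139611, -0.00059166, -0.00141954, -0.00012854,  0.00026392,
        0.00015875]), 'joint_efforts': array([-1.69355393e-03, -5.43504417e+01, -3.61791909e+01, -1.82250637e-04,
        4.13040325e-03,  1.03121045e-05]), 'position': array([ 0.20125915, -0.5115899 ,  0.23069008]), 'eef_rot': array([-3.14035072e+00, -5.25851944e-05,  3.74839950e-01]), 'wrist_force': array([ 0.09470598, -0.12421364,  0.08328163]), 'ft_torque': array([0.01995213, 0.02016779, 0.00170378]), 'grip_force': 0.0, 'gripper_width': 0.08522598678873575} -0.0187
scene [[-0.899, 0.358, -0.253, 0.769], [0.438, 0.72, -0.539, 0.434], [-0.011, -0.595, -0.804, 0.642], [0.0, 0.0, 0.0, 1.0]]
top [[-0.154, -0.961, 0.229, 0.448], [-0.988, 0.151, -0.03, 0.061], [-0.006, -0.231, -0.973, 0.728], [0.0, 0.0, 0.0, 1.0]]
{'fx': 335.9227417325065, 'fy': 335.9227417325065, 'cx': 316.13340412049456, 'cy': 198.2027078581186, 'dist_coeffs': array([-0.0450132,  0.       ,  0.       ,  0.       ,  0.       ]), 'tool_from_camera': array([[-5.90341191e-05, -9.45765573e-01, -3.24849930e-01,
         8.22596069e-02],
       [ 9.99997200e-01,  7.12614352e-04, -2.25642676e-03,
        -3.93588982e-04],
       [ 2.36554347e-03, -3.24849153e-01,  9.45762883e-01,
        -1.41733202e-01],
       [ 0.00000000e+00,  0.00000000e+00,  0.00000000e+00,
         1.00000000e+00]])}
```

View pics/top0.png

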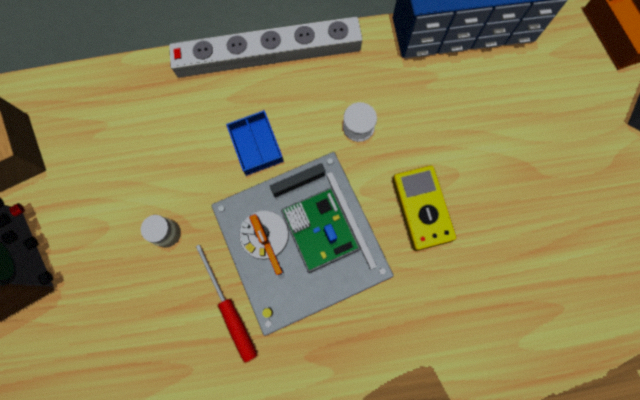

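View pics/scene0.png

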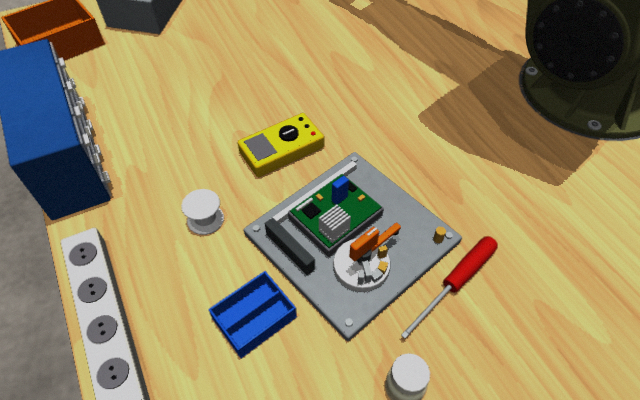

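The top view shows the plate with corners near (213,207), (335,153), (392,275) and (265,334). The dark end stop is at (298,180), so home (+x) is up and slightly left in the image. The blue post is at (330,233), the orange grip at (260,228) with its arm end at (278,272). The scene view shows two brass keeper lugs at (383,252) and (383,266).

```bash
cat > m.py <<'E'
from h import *
def comp(mask,box):
    m=np.zeros_like(mask);x0,y0,x1,y1=box;m[y0:y1,x0:x1]=mask[y0:y1,x0:x1]
    n,l,s,c=cv2.connectedComponentsWithStats(m);i=1+np.argmax(s[1:,4]);return (l==i).astype(np.uint8),s[i],c[i]
E
python3 - <<'E'
from m import *
p,d=snap('top');hsv=cv2.cvtColor(p,cv2.COLOR_RGB2HSV);H,S,V=[hsv[...,i] for i in range(3)]
poly=np.zeros(H.shape,np.uint8);cv2.fillPoly(poly,[np.array([[200,200],[340,140],[405,280],[260,348]])],1)
m=((S<70)&(V>70)).astype(np.uint8)*poly
m=cv2.morphologyEx(m,cv2.MORPH_OPEN,np.ones((3,3)))
g,s,c=comp(m,(190,130,410,350));cn=max(cv2.findContours(g,0,2)[0],key=cv2.contourArea).reshape(-1,2)
h=cv2.convexHull(cn).reshape(-1,2)
W=onplane('top',h,0.016)[:,:2]
rect=cv2.minAreaRect((W*1000).astype(np.float32));print('plate',rect,cv2.boxPoints(rect).round(1).tolist())
def show(n,name,mm,box,z):
    g,s,c=comp(mm.astype(np.uint8),box);ys,xs=np.nonzero(g);w=onplane(n,np.c_[xs,ys],z)[:,:2]
    rr=cv2.minAreaRect((w*1000).astype(np.float32));print(n,name,s,c.round(1),rr, w.mean(0).round(4));
show('top','blue',(H>100)&(H<130)&(S>150)&(V>90),(310,215,350,255),.079)
show('top','orange',(H<18)&(S>150)&(V>120),(235,200,300,290),.092)
p2,_=snap('scene');h2=cv2.cvtColor(p2,cv2.COLOR_RGB2HSV);H2,S2,V2=[h2[...,i] for i in range(3)]
show('scene','blue',(H2>100)&(H2<130)&(S2>150)&(V2>90),(320,165,360,210),.079)
show('scene','orange',(H2<18)&(S2>150)&(V2>120),(340,215,410,270),.092)
z=np.hstack([cv2.resize(p[195:285,225:345],None,fx=4,fy=4,interpolation=2),])
z2=cv2.resize(p2[170:290,310:430],None,fx=3,fy=3,interpolation=2)
cv2.imwrite('pics/c1.png',cv2.cvtColor(np.vstack([z,np.pad(z2,((0,0),(0,480-360),(0,0)))])[:720],cv2.COLOR_RGB2BGR)) 
cv2.imwrite('pics/c1.png',cv2.cvtColor(np.hstack([cv2.resize(z,(440,330)),cv2.resize(z2,(330,330))]),cv2.COLOR_RGB2BGR))
E
```

```text
plate ((548.0296630859375, 88.45304107666016), (229.1223907470703, 224.1225128173828), 15.386075973510742) [[407.79998779296875, 166.10000610351562], [467.29998779296875, -50.0], [688.2000122070312, 10.800000190734863], [628.7999877929688, 226.89999389648438]]
top blue [324 224  13  17 133] [330.1 232.1] ((543.2507934570312, 40.91854476928711), (23.919578552246094, 11.92503833770752), 17.244373321533203) [0.5431 0.0408]
top orange [250 215  16  28 173] [256.9 226.4] ((563.392578125, 144.48907470703125), (42.08186340332031, 10.886978149414062), 14.894682884216309) [0.5658 0.145 ]
scene blue [332 176  17  12 110] [339.8 181.6] ((544.4456176757812, 40.79938507080078), (23.67638397216797, 11.701140403747559), 15.640334129333496) [0.5445 0.0408]
scene orange [351 227  28  23 217] [363.2 239.2] ((564.5983276367188, 145.2635498046875), (42.19697952270508, 11.055254936218262), 15.526267051696777) [0.5667 0.1461]
```

View pics/c1.png

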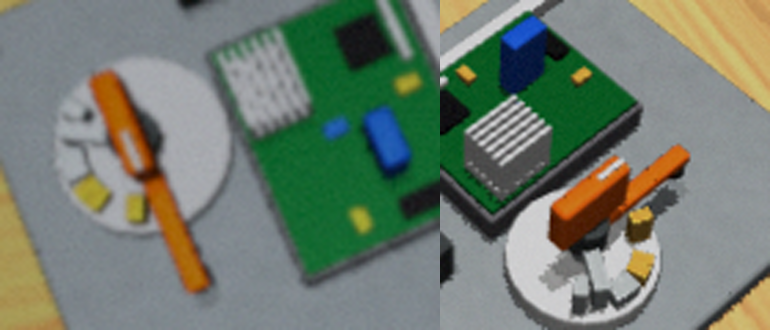

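The grip, post and plate sizes all check out: post 24x12, bar 42x11, plate 229x224. The post is at about (0.544, 0.041), the knob at (0.564, 0.145), and the yaw is about 15.4°. Next I move towards the post.

arm_command:
  moves:
    - [0,0,0,0,0,6.1,0]
    - [0.0298,-0.0276,0.004,0,0,0,0]
    - [0.0298,-0.0276,0.004,0,0,0,0]
    - [0.0298,-0.0276,0.004,0,0,0,0]
    - [0.0298,-0.0276,0.004,0,0,0,0]
  newtons: 40

```text
time_s: 0.62
position: [0.2874, -0.3721, 0.2149]
eef_rot: [-3.141, 0.0, 0.268]
wrist_force: [1.1, -0.8, -0.3]
gripper_width: 0.043
grip_force: 0.0
```

arm_command:
  moves:
    - [0.0298,-0.0276,0.004,0,0,0,0]
    - [0.0298,-0.0276,0.004,0,0,0,0]
    - [0.0298,-0.0276,0.004,0,0,0,0]
    - [0.0298,-0.0276,0.004,0,0,0,0]
    - [0.0298,-0.0276,0.004,0,0,0,0]

```text
time_s: 1.03
position: [0.3947, -0.1993, 0.1953]
eef_rot: [3.141, -0.0, 0.268]
wrist_force: [1.8, -0.9, 0.2]
gripper_width: 0.0429
grip_force: 0.0
```

arm_command:
  moves:
    - [0.0298,-0.0276,0.004,0,0,0,0]
    - [0.0298,-0.0276,0.004,0,0,0,0]
    - [0.0298,-0.0276,0.004,0,0,0,0]
    - [0.0298,-0.0276,0.004,0,0,0,0]
    - [0.0298,-0.0276,0.004,0,0,0,0]

```text
time_s: 1.45
position: [0.5018, -0.0266, 0.1751]
eef_rot: [3.142, -0.0, 0.268]
wrist_force: [0.6, -1.0, 0.2]
gripper_width: 0.0426
grip_force: 0.0
```

arm_command:
  moves:
    - [0.0298,-0.0276,0.004,0,0,0,0]
    - [0.0298,-0.0276,0.004,0,0,0,0]
    - [0,0,0,0,0,0,0]
    - [0,0,0,0,0,0,0]

```text
time_s: 1.78
position: [0.5441, 0.042, 0.1664]
eef_rot: [-3.141, 0.001, 0.271]
wrist_force: [-0.4, -0.6, 0.5]
gripper_width: 0.0429
grip_force: 0.0
```

```bash
python3 - <<'E'
from m import *
st=r.get_state();print(st['position'],st['eef_rot'],st['ft_torque'])
p,d=snap('wrist','w1.png');hsv=cv2.cvtColor(p,cv2.COLOR_RGB2HSV);H,S,V=[hsv[...,i] for i in range(3)]
for nm,mm,z in(('blue',(H>100)&(H<130)&(S>150)&(V>90),.079),('orange',(H<18)&(S>150)&(V>120),.092)):
    n,l,s,c=cv2.connectedComponentsWithStats(mm.astype(np.uint8))
    for i in range(1,n):
        if s[i,4]>150:
            ys,xs=np.nonzero(l==i);w=onplane('wrist',np.c_[xs,ys],z,st)[:,:2]
            print(nm,s[i],c[i].round(),cv2.minAreaRect((w*1000).astype(np.float32)))
E
```

```text
[0.54412371 0.04197906 0.16640036] [-3.14120123e+00  1.39942165e-03  2.71232122e-01] [-0.06416634 -0.02163071  0.0149026 ]
orange [164 112  22  64 766] [174. 139.] ((562.2954711914062, 143.92852783203125), (41.26386642456055, 10.682138442993164), 15.634236335754395)
orange [193 163  16  57 529] [201. 193.] ((534.7647705078125, 121.76054382324219), (39.999263763427734, 7.1155242919921875), 15.947105407714844)
orange [ 102  208   38   90 1434] [121. 252.] ((470.3646545410156, 171.24107360839844), (73.79825592041016, 13.147966384887695), 18.64525032043457)
```

View pics/w1.png

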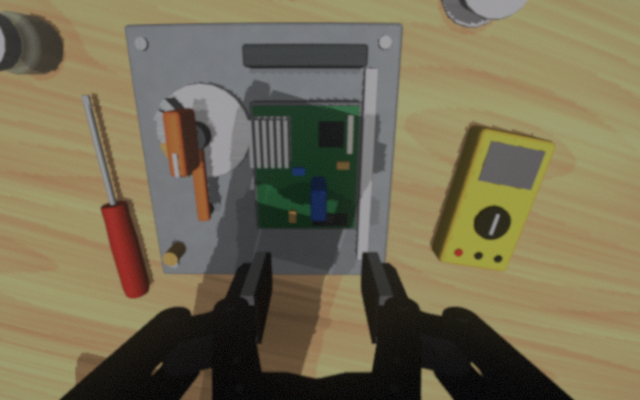

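The wrist view shows the post at (318,200), straight ahead between the fingers. The gap to the dark stop is about 28 mm (rows 67 to 102). Next I descend and grip.

arm_command:
  moves:
    - [0,0.001,0.03,0,0,0,0]
    - [0,0,0.03,0,0,0,0]
    - [0,0,0.03,0,0,0,0]
    - [0,0,0.028,0,0,0,0]
    - [0,0,0,0,0,0,0]

```text
time_s: 2.25
position: [0.5413, 0.0381, 0.0448]
eef_rot: [-3.14, 0.007, 0.267]
wrist_force: [-0.8, -0.2, -1.1]
gripper_width: 0.0425
grip_force: 0.0
```

arm_command:
  moves:
    - [0,0,0,0,0,0,-0.4]
    - [0,0,0,0,0,0,-0.8]
    - [0,0,0,0,0,0,-0.8]
    - [0,0,0,0,0,0,-0.8]
  newtons: 30

```text
time_s: 2.58
position: [0.5447, 0.0407, 0.0516]
eef_rot: [-3.14, -0.002, 0.268]
wrist_force: [-4.7, 13.2, 3.5]
gripper_width: 0.0117
grip_force: 34.7
```

arm_command:
  moves:
    - [0.003,0,0,0,0,0,-0.8]
    - [0.005,0,0,0,0,0,-0.8]
    - [0.005,0,0,0,0,0,-0.8]
    - [0.005,0,0,0,0,0,-0.8]
    - [0.002,0,0,0,0,0,-0.8]

```text
time_s: 3.0
position: [0.5642, 0.0461, 0.0516]
eef_rot: [-3.14, -0.002, 0.269]
wrist_force: [-7.1, 12.5, 5.5]
gripper_width: 0.0116
grip_force: 34.8
```

arm_command:
  moves:
    - [0.002,-0.0005,0,0,0,0,-0.8]
    - [0.001,0,0,0,0,0,-0.8]
    - [0.001,0,0,0,0,0,-0.8]

```text
time_s: 3.25
position: [0.5677, 0.0471, 0.0516]
eef_rot: [-3.141, -0.002, 0.269]
wrist_force: [-5.8, 7.2, 3.0]
gripper_width: 0.0116
grip_force: 34.6
```

arm_command:
  moves:
    - [0.001,0,0,0,0,0,-0.8]
    - [0.001,0,0,0,0,0,-0.8]

```text
time_s: 3.42
position: [0.5689, 0.0474, 0.0515]
eef_rot: [-3.141, 0.0, 0.269]
wrist_force: [-18.3, 4.2, 13.3]
gripper_width: 0.0115
grip_force: 36.0
```

arm_command:
  moves:
    - [0.001,0,0,0,0,0,-0.8]
    - [0.001,0,0,0,0,0,-0.8]

```text
time_s: 3.58
position: [0.569, 0.0475, 0.0515]
eef_rot: [-3.14, 0.005, 0.269]
wrist_force: [-37.3, -1.2, 26.0]
gripper_width: 0.0116
grip_force: 37.8
```

Home contact reached: the position has stopped at about 25 mm of travel. I back the commanded pose off to relax the force, then release.

arm_command:
  moves:
    - [-0.0025,0,0,0,0,0,-0.8]
    - [0,0,0,0,0,0,-0.8]

```text
time_s: 3.75
position: [0.5688, 0.0475, 0.0515]
eef_rot: [-3.141, -0.002, 0.269]
wrist_force: [-4.5, 7.6, 1.8]
gripper_width: 0.011
grip_force: 34.5
```

arm_command:
  moves:
    - [0,0,0,0,0,0,-0.2]
    - [0,0,0,0,0,0,-0.2]
    - [0,0,-0.025,0,0,0,-0.2]
    - [0,0,-0.03,0,0,0,-0.2]
    - [0,0,-0.025,0,0,0,-0.2]

```text
time_s: 4.17
position: [0.5691, 0.0464, 0.132]
eef_rot: [3.141, -0.002, 0.268]
wrist_force: [-0.1, 0.2, 0.5]
gripper_width: 0.0345
grip_force: 0.0
```

arm_command:
  moves:
    - [0.007,-0.032,0,0,0,0,-0.2]
    - [0.007,-0.032,0,0,0,0,-0.2]
    - [0.007,-0.031,0,0,0,0,-0.2]
    - [0,0,0,0,0,0,-0.2]
    - [0,0,0,0,0,0,-0.2]

```text
time_s: 4.58
position: [0.5639, 0.145, 0.1303]
eef_rot: [3.141, -0.002, 0.27]
wrist_force: [-0.3, -1.9, -0.0]
gripper_width: 0.0342
grip_force: 0.0
```

```bash
python3 - <<'E'
from m import *
st=r.get_state();print(st['position'],st['eef_rot'],st['wrist_force'],st['ft_torque'])
p,d=snap('wrist','w2.png');hsv=cv2.cvtColor(p,cv2.COLOR_RGB2HSV);H,S,V=[hsv[...,i] for i in range(3)]
n,l,s,c=cv2.connectedComponentsWithStats(((H<18)&(S>150)&(V>60)).astype(np.uint8))
for i in range(1,n):
    if s[i,4]>150:
        ys,xs=np.nonzero(l==i);w=onplane('wrist',np.c_[xs,ys],.092,st)[:,:2]
        print(s[i],c[i].round(),cv2.minAreaRect((w*1000).astype(np.float32)))
snap('top','t2.png')
E
```

```text
[0.56392679 0.14495951 0.13033259] [ 3.14132903e+00 -1.58859073e-03  2.70477236e-01] [-0.30031094 -1.86686142 -0.01679494] [-0.02390104 -0.03704507 -0.01846803]
[ 307  196   20   98 1308] [317. 238.] ((553.611572265625, 142.78762817382812), (64.52809143066406, 11.022098541259766), 14.58975887298584)
[ 192  266   33   49 1109] [208. 290.] ((505.3389587402344, 200.72959899902344), (34.70226287841797, 18.267988204956055), 21.770231246948242)
```

View pics/w2.png

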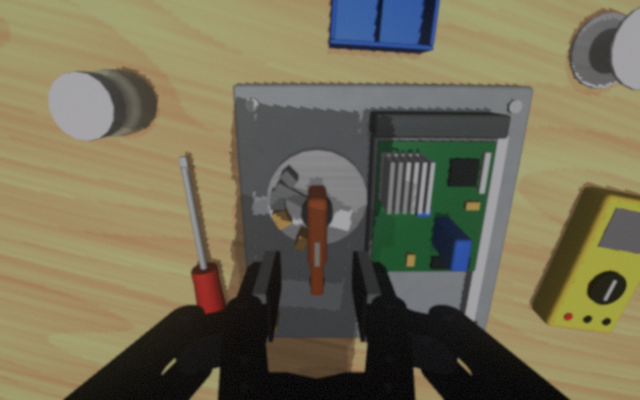

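The carrier is home, with the board flush against the dark stop (row 137). The knob bar at column 317 is centred between the fingers. Now I descend and grip.

arm_command:
  moves:
    - [0,0,0.02,0,0,0,-0.2]
    - [0,0,0.02,0,0,0,-0.2]
    - [0,0,0.02,0,0,0,-0.2]
    - [0,0,0.008,0,0,0,-0.2]
    - [0,0,0,0,0,0,-0.2]

```text
time_s: 5.1
position: [0.5631, 0.1427, 0.0598]
eef_rot: [-3.141, 0.003, 0.267]
wrist_force: [-0.4, 1.3, -0.0]
gripper_width: 0.0342
grip_force: 0.0
```

arm_command:
  moves:
    - [0,0,0,0,0,0,-0.5]
    - [0,0,0,0,0,0,-0.8]
    - [0,0,0,0,0,0,-0.8]
    - [0,0,0,0,0,0,-0.8]
  newtons: 40

```text
time_s: 5.43
position: [0.5643, 0.1444, 0.0628]
eef_rot: [-3.141, -0.002, 0.268]
wrist_force: [-2.1, 5.3, 1.3]
gripper_width: 0.0115
grip_force: 41.3
```

```bash
python3 -c "
from h import *
s=r.get_state()
for k in('position','eef_rot','wrist_force','ft_torque'):print(s[k].round(4))"
```

```text
[0.5643 0.1444 0.0628]
[-3.141e+00 -2.100e-03  2.683e-01]
[-2.089   5.2896  1.291 ]
[ 0.6811  0.2724 -0.0136]
```

arm_command:
  moves:
    - [0,0,-0.004,0,0,0,-0.8]
    - [0,0,-0.004,0,0,0,-0.8]
    - [0,0,-0.004,0,0,0,-0.8]
    - [0,0,0,0,0,0,-0.8]

```text
time_s: 5.77
position: [0.564, 0.1443, 0.074]
eef_rot: [-3.141, -0.001, 0.268]
wrist_force: [2.7, 6.6, -13.9]
gripper_width: 0.0116
grip_force: 39.4
```

```bash
cat > s.py <<'E'
from h import *
s=r.get_state()
for k in('position','eef_rot','wrist_force','ft_torque','gripper_width'):print(k,np.round(s[k],4))
E
python3 s.py
```

```text
position [0.564  0.1443 0.074 ]
eef_rot [-3.141e+00 -1.200e-03  2.684e-01]
wrist_force [  2.6842   6.5793 -13.8531]
ft_torque [ 0.8902 -0.8084 -0.0416]
gripper_width 0.0116
```

arm_command:
  moves:
    - [0,0,-0.0008,0,0,0,-0.8]
    - [0,0,0,0,0,-3,-0.8]
    - [0,0,0,0,0,-4,-0.8]
    - [0,0,0,0,0,-3,-0.8]

```text
time_s: 6.1
position: [0.5639, 0.1444, 0.0741]
eef_rot: [-3.141, -0.001, 0.447]
wrist_force: [4.7, 7.1, -14.3]
gripper_width: 0.0117
grip_force: 39.4
```

```bash
python3 s.py
```

```text
position [0.5639 0.1444 0.0741]
eef_rot [-3.1409e+00 -1.1000e-03  4.4650e-01]
wrist_force [  4.7374   7.0578 -14.2783]
ft_torque [ 1.1812 -1.0667  0.0026]
gripper_width 0.0117
```

arm_command:
  moves:
    - [0,0,0,0,0,-4,-0.8]
    - [0,0,0,0,0,-4,-0.8]
    - [0,0,0,0,0,-4,-0.8]
    - [0,0,0,0,0,-4,-0.8]
    - [0,0,0,0,0,-2,-0.8]

```text
time_s: 6.52
position: [0.5638, 0.1446, 0.074]
eef_rot: [-3.141, -0.001, 0.761]
wrist_force: [3.5, 7.9, -14.2]
gripper_width: 0.0115
grip_force: 39.4
```

```bash
python3 s.py
```

```text
position [0.5638 0.1446 0.074 ]
eef_rot [-3.1409e+00 -1.2000e-03  7.6110e-01]
wrist_force [  3.5332   7.8548 -14.2226]
ft_torque [ 1.5004 -0.8293 -0.0072]
gripper_width 0.0115
```

arm_command:
  moves:
    - [0,0,0,0,0,-4,-0.8]
    - [0,0,0,0,0,-4,-0.8]
    - [0,0,0,0,0,-4,-0.8]
    - [0,0,0,0,0,-3,-0.8]
    - [0,0,0,0,0,-1.5,-0.8]

```text
time_s: 6.93
position: [0.5637, 0.1448, 0.074]
eef_rot: [-3.141, -0.001, 1.048]
wrist_force: [4.1, 8.7, -13.3]
gripper_width: 0.0111
grip_force: 39.4
```

```bash
python3 s.py; python3 -c "
from h import *
p,d=snap('scene');q,_=snap('top')
a=cv2.resize(p[190:290,330:430],(400,400),interpolation=2);b=cv2.resize(q[190:280,220:310],(400,400),interpolation=2)
cv2.imwrite('pics/c3.png',cv2.cvtColor(np.hstack([a,b]),cv2.COLOR_RGB2BGR))"
```

```text
position [0.5637 0.1448 0.074 ]
eef_rot [-3.1409e+00 -1.3000e-03  1.0483e+00]
wrist_force [  4.0576   8.7161 -13.3474]
ft_torque [ 1.6639 -0.732  -0.0064]
gripper_width 0.0111
```

View pics/c3.png

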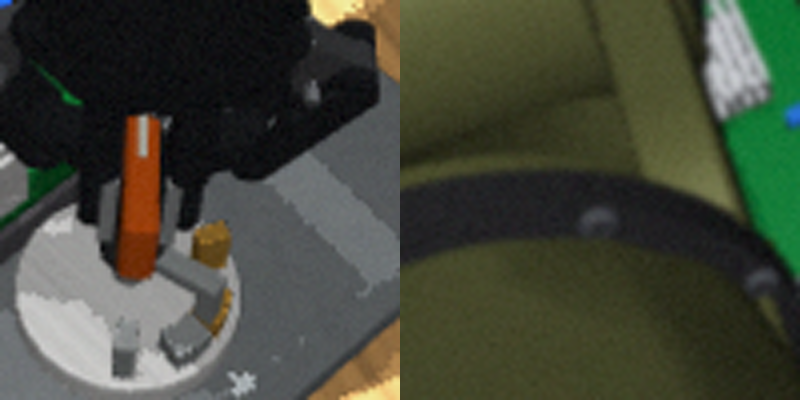

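The scene crop shows the grey peg end at about (215,290) in the crop and the brass stop top at about (212,230). The peg is still clearly short of the stop.

```bash
python3 -c "
from h import *
for n,u,z in(('peg',[383.7,262.5],.052),('stop',[383.2,247],.050),('stop near face',[384.2,250.5],.050),('peg edge',[386,259.5],.052)):
  w=onplane('scene',[u],z)[0]-[.5641,.145,0];print(n,np.hypot(w[0],w[1]).round(4),np.degrees(np.arctan2(w[1],w[0])).round(1))"
```

```text
peg 0.0301 127.9
stop 0.0309 176.5
stop near face 0.0301 166.1
peg edge 0.0316 138.0
```

arm_command:
  moves:
    - [0,0,0,0,0,-4,-0.8]
    - [0,0,0,0,0,-4,-0.8]
    - [0,0,0,0,0,-3,-0.8]
    - [0,0,0,0,0,-2,-0.8]
    - [0,0,0,0,0,-1,-0.8]

```text
time_s: 7.45
position: [0.5635, 0.1448, 0.0739]
eef_rot: [-3.141, -0.001, 1.292]
wrist_force: [1.3, 9.8, -13.3]
gripper_width: 0.0115
grip_force: 39.4
```

```bash
python3 s.py; python3 -c "
from h import *
p,d=snap('scene')
a=cv2.resize(p[215:285,345:415],(560,560),interpolation=2)
cv2.imwrite('pics/c4.png',cv2.cvtColor(a,cv2.COLOR_RGB2BGR))"
```

```text
position [0.5635 0.1448 0.0739]
eef_rot [-3.1409e+00 -1.5000e-03  1.2916e+00]
wrist_force [  1.3482   9.7665 -13.2941]
ft_torque [ 1.8262 -0.5719 -0.0118]
gripper_width 0.0115
```

View pics/c4.png

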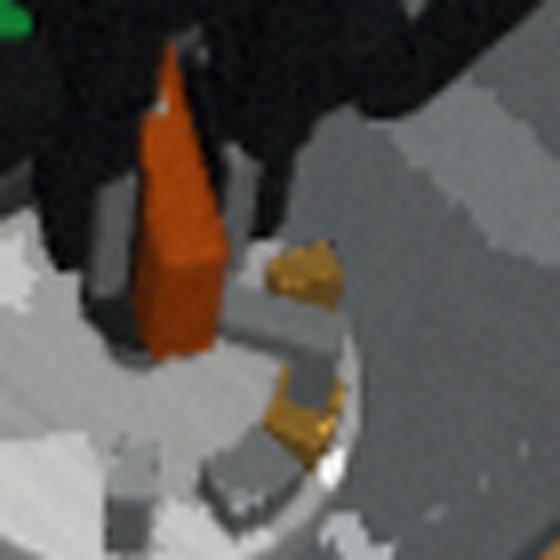

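The peg end at about (300,330) is past the first brass lug and about 8° short of the stop lug at (305,275). From here I turn in small steps.

arm_command:
  moves:
    - [0,0,0,0,0,-1,-0.8]
    - [0,0,0,0,0,-1,-0.8]
    - [0,0,0,0,0,0,-0.8]

```text
time_s: 7.75
position: [0.5635, 0.1449, 0.0739]
eef_rot: [-3.141, -0.001, 1.326]
wrist_force: [2.8, 9.9, -13.3]
gripper_width: 0.0113
grip_force: 39.4
```

```bash
python3 s.py
```

```text
position [0.5635 0.1449 0.0739]
eef_rot [-3.1409e+00 -1.5000e-03  1.3256e+00]
wrist_force [  2.827    9.8596 -13.3355]
ft_torque [ 1.8033 -0.6256  0.0125]
gripper_width 0.0113
```

arm_command:
  moves:
    - [0,0,0,0,0,-0.8,-0.8]
    - [0,0,0,0,0,-0.7,-0.8]
    - [0,0,0,0,0,0,-0.8]

```text
time_s: 8.0
position: [0.5635, 0.1449, 0.0739]
eef_rot: [-3.141, -0.002, 1.351]
wrist_force: [2.9, 10.0, -13.8]
gripper_width: 0.0118
grip_force: 39.4
```

```bash
python3 s.py
```

```text
position [0.5635 0.1449 0.0739]
eef_rot [-3.1410e+00 -1.5000e-03  1.3515e+00]
wrist_force [  2.8976   9.9753 -13.8252]
ft_torque [ 1.818  -0.5837  0.0212]
gripper_width 0.0118
```

arm_command:
  moves:
    - [0,0,0,0,0,-0.8,-0.8]
    - [0,0,0,0,0,-0.7,-0.8]
    - [0,0,0,0,0,0,-0.8]

```text
time_s: 8.25
position: [0.5635, 0.1449, 0.0739]
eef_rot: [-3.141, -0.001, 1.378]
wrist_force: [2.5, 10.0, -14.4]
gripper_width: 0.0112
grip_force: 39.4
```

```bash
python3 s.py
```

```text
position [0.5635 0.1449 0.0739]
eef_rot [-3.1409e+00 -1.5000e-03  1.3776e+00]
wrist_force [  2.4964  10.0047 -14.4187]
ft_torque [ 1.8484 -0.5837  0.0276]
gripper_width 0.0112
```

arm_command:
  moves:
    - [0,0,0,0,0,-0.5,-0.8]
    - [0,0,0,0,0,-0.5,-0.8]
    - [0,0,0,0,0,0,-0.8]

```text
time_s: 8.5
position: [0.5635, 0.1449, 0.0739]
eef_rot: [-3.141, -0.002, 1.395]
wrist_force: [2.1, 9.6, -13.6]
gripper_width: 0.0108
grip_force: 39.4
```

```bash
python3 s.py
```

```text
position [0.5635 0.1449 0.0739]
eef_rot [-3.1410e+00 -1.5000e-03  1.3949e+00]
wrist_force [  2.1394   9.5897 -13.6284]
ft_torque [ 1.8658 -0.5219  0.0406]
gripper_width 0.0108
```

arm_command:
  moves:
    - [0,0,0,0,0,-0.5,-0.8]
    - [0,0,0,0,0,-0.5,-0.8]
    - [0,0,0,0,0,0,-0.8]

```text
time_s: 8.75
position: [0.5635, 0.1449, 0.0739]
eef_rot: [-3.141, -0.002, 1.412]
wrist_force: [2.5, 10.5, -13.9]
gripper_width: 0.0116
grip_force: 39.4
```

```bash
python3 s.py
```

```text
position [0.5635 0.1449 0.0739]
eef_rot [-3.1409e+00 -1.5000e-03  1.4123e+00]
wrist_force [  2.4538  10.4993 -13.8934]
ft_torque [ 1.8538 -0.5356 -0.0491]
gripper_width 0.0116
```

arm_command:
  moves:
    - [0,0,0,0,0,0,-0.8]

```text
time_s: 8.83
position: [0.5635, 0.1449, 0.0739]
eef_rot: [-3.141, -0.002, 1.412]
wrist_force: [2.6, 10.4, -14.8]
gripper_width: 0.0117
grip_force: 39.4
```

```bash
python3 s.py | grep tor; python3 -c "
from h import *
p,d=snap('scene')
a=cv2.resize(p[215:285,345:415],(560,560),interpolation=2)
cv2.imwrite('pics/c5.png',cv2.cvtColor(a,cv2.COLOR_RGB2BGR))"
```

```text
ft_torque [ 1.7719 -0.5304  0.0535]
```

View pics/c5.png

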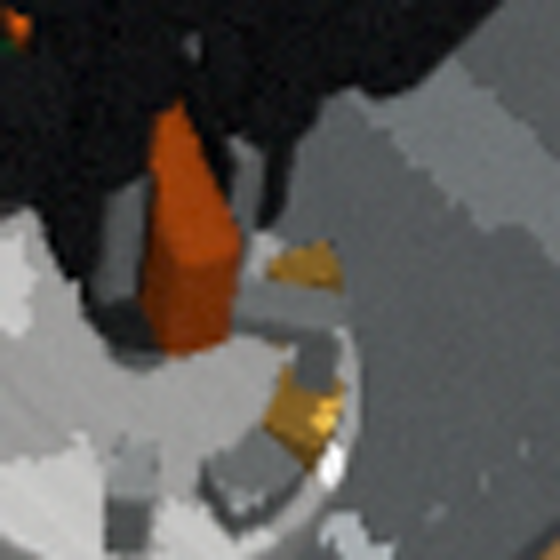

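The peg is closer to the stop lug at (305,265) but not yet on it. Since the torque reading is noisy, I average several readings.

arm_command:
  moves:
    - [0,0,0,0,0,-0.5,-0.8]
    - [0,0,0,0,0,-0.5,-0.8]
    - [0,0,0,0,0,0,-0.8]

```text
time_s: 9.13
position: [0.5635, 0.1449, 0.0739]
eef_rot: [-3.141, -0.002, 1.43]
wrist_force: [1.5, 9.9, -12.9]
gripper_width: 0.0115
grip_force: 39.4
```

```bash
cat > a.py <<'E'
from h import *
L=[]
for i in range(6):
    s=r.get_state();L.append(np.r_[s['wrist_force'],s['ft_torque'],s['eef_rot'][2],s['position']]);r.snapshot('wrist')
L=np.array(L);print('F',L.mean(0)[:3].round(2),'T',L.mean(0)[3:6].round(4),'sd',L[:,5].std().round(3),'knob',(L.mean(0)[6]-.2684).round(4),L.mean(0)[7:].round(4))
E
python3 a.py
```

```text
F [  2.03  10.15 -13.67] T [ 1.8491 -0.5209  0.0176] sd 0.03 knob 1.1609 [0.5635 0.1449 0.0739]
```

arm_command:
  moves:
    - [0,0,0,0,0,-0.5,-0.8]
    - [0,0,0,0,0,-0.5,-0.8]
    - [0,0,0,0,0,0,-0.8]

```text
time_s: 9.68
position: [0.5634, 0.1449, 0.0739]
eef_rot: [-3.141, -0.002, 1.447]
wrist_force: [1.6, 10.4, -14.5]
gripper_width: 0.0113
grip_force: 39.4
```

```bash
python3 a.py
```

```text
F [  1.52  10.13 -14.02] T [ 1.8629 -0.5344  0.0054] sd 0.016 knob 1.1784 [0.5634 0.1449 0.0739]
```

arm_command:
  moves:
    - [0,0,0,0,0,-0.5,-0.8]
    - [0,0,0,0,0,-0.4,-0.8]
    - [0,0,0,0,0,0,-0.8]

```text
time_s: 10.23
position: [0.5634, 0.1449, 0.0739]
eef_rot: [-3.141, -0.002, 1.463]
wrist_force: [1.8, 9.1, -13.4]
gripper_width: 0.011
grip_force: 39.4
```

```bash
python3 a.py
```

```text
F [  1.58   9.68 -13.35] T [ 1.8738 -0.4926 -0.0101] sd 0.009 knob 1.1941 [0.5634 0.1449 0.0739]
```

arm_command:
  moves:
    - [0,0,0,0,0,-0.4,-0.8]
    - [0,0,0,0,0,-0.4,-0.8]
    - [0,0,0,0,0,0,-0.8]

```text
time_s: 10.78
position: [0.5634, 0.1449, 0.0739]
eef_rot: [-3.141, -0.002, 1.477]
wrist_force: [2.4, 9.5, -14.5]
gripper_width: 0.0115
grip_force: 39.4
```

```bash
python3 a.py
```

```text
F [  1.86  10.18 -13.73] T [ 1.8724 -0.4827 -0.0037] sd 0.033 knob 1.208 [0.5634 0.1449 0.0739]
```

arm_command:
  moves:
    - [0,0,0,0,0,-0.4,-0.8]
    - [0,0,0,0,0,-0.4,-0.8]
    - [0,0,0,0,0,0,-0.8]

```text
time_s: 11.33
position: [0.5634, 0.1449, 0.0738]
eef_rot: [-3.141, -0.002, 1.491]
wrist_force: [1.4, 10.3, -13.8]
gripper_width: 0.0111
grip_force: 39.4
```

```bash
python3 a.py
```

```text
F [  1.6   10.32 -14.1 ] T [ 1.8801e+00 -4.7040e-01  1.7000e-03] sd 0.039 knob 1.222 [0.5634 0.1449 0.0739]
```

arm_command:
  moves:
    - [0,0,0,0,0,-0.4,-0.8]
    - [0,0,0,0,0,-0.4,-0.8]
    - [0,0,0,0,0,0,-0.8]

```text
time_s: 11.88
position: [0.5634, 0.1449, 0.0739]
eef_rot: [-3.141, -0.002, 1.505]
wrist_force: [1.8, 10.2, -14.2]
gripper_width: 0.0111
grip_force: 39.4
```

```bash
python3 a.py
```

```text
F [  1.61  10.22 -13.87] T [ 1.9075 -0.4847 -0.0208] sd 0.026 knob 1.236 [0.5634 0.1449 0.0739]
```

arm_command:
  moves:
    - [0,0,0,0,0,-0.4,-0.8]
    - [0,0,0,0,0,-0.4,-0.8]
    - [0,0,0,0,0,0,-0.8]

```text
time_s: 12.43
position: [0.5634, 0.1449, 0.0739]
eef_rot: [-3.141, -0.002, 1.519]
wrist_force: [1.9, 10.8, -13.8]
gripper_width: 0.0113
grip_force: 39.4
```

```bash
python3 a.py;  python3 -c "
from h import *
p,d=snap('scene')
a=cv2.resize(p[215:285,345:415],(560,560),interpolation=2)
cv2.imwrite('pics/c6.png',cv2.cvtColor(a,cv2.COLOR_RGB2BGR))"
```

```text
F [  1.64  10.29 -13.67] T [ 1.907  -0.4657  0.0205] sd 0.03 knob 1.2499 [0.5634 0.1449 0.0739]
```

View pics/c6.png

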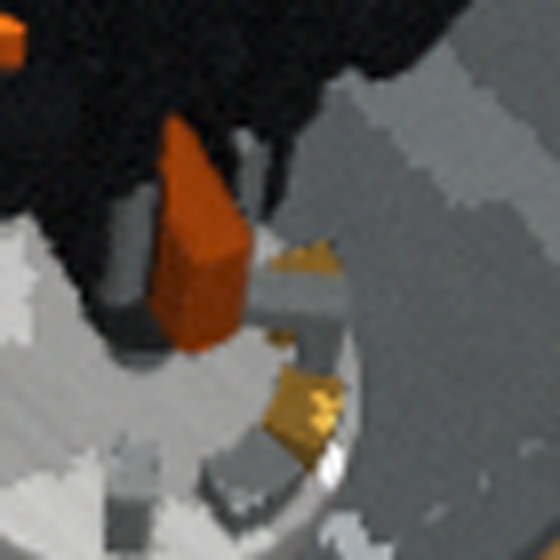

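The stop lug's apex is unmoved at (320,242), and the peg is still approaching it. I continue in small steps.

arm_command:
  moves:
    - [0,0,0,0,0,-0.4,-0.8]
    - [0,0,0,0,0,-0.4,-0.8]
    - [0,0,0,0,0,0,-0.8]

```text
time_s: 13.03
position: [0.5634, 0.1449, 0.0738]
eef_rot: [-3.141, -0.002, 1.533]
wrist_force: [2.0, 10.2, -14.0]
gripper_width: 0.0111
grip_force: 39.4
```

```bash
python3 a.py
```

```text
F [  1.52  10.55 -13.78] T [ 1.9167 -0.4536  0.0109] sd 0.028 knob 1.2639 [0.5634 0.1449 0.0738]
```

arm_command:
  moves:
    - [0,0,0,0,0,-0.4,-0.8]
    - [0,0,0,0,0,-0.4,-0.8]
    - [0,0,0,0,0,0,-0.8]

```text
time_s: 13.58
position: [0.5634, 0.1448, 0.0738]
eef_rot: [-3.141, -0.002, 1.547]
wrist_force: [0.7, 9.4, -13.3]
gripper_width: 0.0114
grip_force: 39.5
```

```bash
python3 a.py
```

```text
F [  1.32   9.92 -13.66] T [ 1.778e+00 -4.032e-01  8.000e-04] sd 0.033 knob 1.2779 [0.5633 0.1449 0.0738]
```

arm_command:
  moves:
    - [0,0,0,0,0,-0.3,-0.8]
    - [0,0,0,0,0,-0.3,-0.8]
    - [0,0,0,0,0,0,-0.8]

```text
time_s: 14.13
position: [0.5633, 0.1448, 0.0738]
eef_rot: [-3.141, -0.001, 1.557]
wrist_force: [0.8, 10.5, -14.0]
gripper_width: 0.0113
grip_force: 39.5
```

```bash
python3 a.py
```

```text
F [  1.29   9.94 -13.83] T [ 1.8104 -0.3823  0.0021] sd 0.029 knob 1.2883 [0.5633 0.1448 0.0738]
```

```bash
cat >> a.py <<'E'
p,_=snap('scene');h=cv2.cvtColor(p,cv2.COLOR_RGB2HSV)[215:285,345:415]
m=(h[...,0]>15)&(h[...,0]<28)&(h[...,1]>130)&(h[...,2]>80)
ys,xs=np.nonzero(m)
for k in(ys<42,ys>=43): print('brass',k.sum(),xs[k].mean().round(2),ys[k].mean().round(2),ys[k].min(),ys[k].max())
E
echo; python3 a.py; python3 -c "
import cv2,numpy as np
for f in('c4','c5','c6'):
  a=cv2.resize(cv2.imread('pics/%s.png'%f),(70,70),interpolation=3);h=cv2.cvtColor(a,cv2.COLOR_BGR2HSV)
  m=(h[...,0]>15)&(h[...,0]<28)&(h[...,1]>130)&(h[...,2]>80);ys,xs=np.nonzero(m)
  for k in(ys<42,ys>=43): print(f,k.sum(),xs[k].mean().round(2),ys[k].mean().round(2),ys[k].min(),ys[k].max())"
```

```text
F [  1.48  10.11 -13.66] T [ 1.7872 -0.4145  0.0194] sd 0.018 knob 1.2882 [0.5633 0.1448 0.0738]
brass 14 37.93 32.86 30 41
brass 74 38.34 51.54 46 69
c4 46 37.91 34.0 31 37
c4 51 37.94 52.86 47 69
c5 32 38.06 32.94 30 35
c5 62 38.29 52.55 47 69
c6 19 38.21 32.05 30 33
c6 75 38.37 51.65 46 69
```

arm_command:
  moves:
    - [0,0,0,0,0,-0.4,-0.8]
    - [0,0,0,0,0,-0.3,-0.8]
    - [0,0,0,0,0,0,-0.8]

```text
time_s: 15.03
position: [0.5633, 0.1449, 0.0738]
eef_rot: [-3.141, -0.002, 1.569]
wrist_force: [0.9, 9.8, -14.1]
gripper_width: 0.0115
grip_force: 39.5
```

```bash
python3 a.py
```

```text
F [  1.16   9.8  -13.94] T [ 1.789  -0.3857  0.0062] sd 0.044 knob 1.3005 [0.5633 0.1448 0.0738]
brass 14 37.93 32.86 30 41
brass 74 38.34 51.54 46 69
```

arm_command:
  moves:
    - [0,0,0,0,0,-0.4,-0.8]
    - [0,0,0,0,0,-0.3,-0.8]
    - [0,0,0,0,0,0,-0.8]

```text
time_s: 15.63
position: [0.5633, 0.1449, 0.0738]
eef_rot: [-3.141, -0.002, 1.581]
wrist_force: [1.8, 9.7, -14.0]
gripper_width: 0.0114
grip_force: 39.5
```

```bash
python3 a.py
```

```text
F [  1.35  10.04 -14.07] T [ 1.8    -0.3677  0.0055] sd 0.024 knob 1.3128 [0.5633 0.1449 0.0738]
brass 13 38.15 32.92 30 41
brass 74 38.34 51.54 46 69
```

arm_command:
  moves:
    - [0,0,0,0,0,-0.4,-0.8]
    - [0,0,0,0,0,-0.4,-0.8]
    - [0,0,0,0,0,0,-0.8]

```text
time_s: 16.23
position: [0.5633, 0.1449, 0.0738]
eef_rot: [-3.141, -0.002, 1.595]
wrist_force: [0.8, 10.9, -14.2]
gripper_width: 0.0116
grip_force: 39.5
```

```bash
python3 a.py
```

```text
F [  1.03  10.12 -14.25] T [ 1.8012 -0.3941  0.0226] sd 0.027 knob 1.3267 [0.5633 0.1449 0.0738]
brass 12 38.17 33.67 30 41
brass 74 38.34 51.54 46 69
```

arm_command:
  moves:
    - [0,0,0,0,0,-0.4,-0.8]
    - [0,0,0,0,0,-0.4,-0.8]
    - [0,0,0,0,0,0,-0.8]

```text
time_s: 16.83
position: [0.5633, 0.1449, 0.0738]
eef_rot: [-3.141, -0.002, 1.609]
wrist_force: [1.8, 10.1, -13.7]
gripper_width: 0.0114
grip_force: 39.5
```

```bash
python3 a.py;  python3 -c "
from h import *
p,d=snap('scene')
a=cv2.resize(p[215:285,345:415],(560,560),interpolation=2)
cv2.imwrite('pics/c7.png',cv2.cvtColor(a,cv2.COLOR_RGB2BGR))"
```

```text
F [  1.7   10.1  -13.66] T [ 1.8204 -0.3924  0.0162] sd 0.027 knob 1.3407 [0.5633 0.1449 0.0738]
brass 9 33.44 31.0 3 41
brass 71 37.9 51.45 46 69
```

View pics/c7.png

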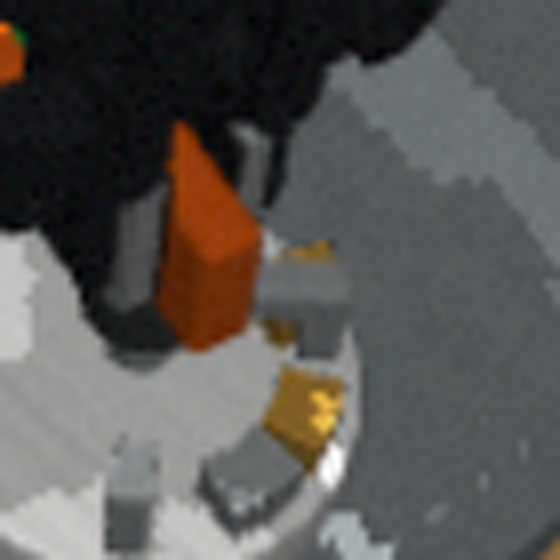

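The peg keeps advancing and the keeper is unmoved, with its lower lug still at (305,415). That was my last picture view, so from here I go by numbers only.

arm_command:
  moves:
    - [0,0,0,0,0,-0.4,-0.8]
    - [0,0,0,0,0,-0.4,-0.8]
    - [0,0,0,0,0,0,-0.8]

```text
time_s: 17.48
position: [0.5633, 0.1448, 0.0738]
eef_rot: [-3.141, -0.002, 1.623]
wrist_force: [0.8, 10.1, -12.7]
gripper_width: 0.0116
grip_force: 39.5
```

```bash
python3 a.py
```

```text
F [  0.78  10.25 -13.18] T [ 1.7887 -0.3691  0.0038] sd 0.035 knob 1.3547 [0.5633 0.1448 0.0738]
brass 9 33.33 31.0 3 41
brass 74 38.76 51.85 46 69
```

```bash
sed -i 's/^ys,xs=np.nonzero(m)/m[:,46:]=0;m[60:]=0;m[:28]=0;ys,xs=np.nonzero(m)/' a.py; python3 a.py
```

```text
F [  1.27  10.2  -13.24] T [ 1.8243 -0.3624  0.021 ] sd 0.021 knob 1.3546 [0.5633 0.1448 0.0738]
brass 7 37.71 33.57 30 41
brass 71 37.49 51.14 46 57
```

arm_command:
  moves:
    - [0,0,0,0,0,-0.4,-0.8]
    - [0,0,0,0,0,-0.3,-0.8]
    - [0,0,0,0,0,0,-0.8]

```text
time_s: 18.43
position: [0.5633, 0.1449, 0.0738]
eef_rot: [-3.141, -0.002, 1.636]
wrist_force: [0.7, 9.6, -14.2]
gripper_width: 0.0113
grip_force: 39.5
```

```bash
python3 a.py
```

```text
F [  1.03   9.92 -13.53] T [ 1.8387 -0.3638  0.0064] sd 0.037 knob 1.3669 [0.5633 0.1449 0.0738]
brass 7 37.71 33.57 30 41
brass 72 37.46 51.07 46 57
```

arm_command:
  moves:
    - [0,0,0,0,0,-0.4,-0.8]
    - [0,0,0,0,0,-0.4,-0.8]
    - [0,0,0,0,0,0,-0.8]

```text
time_s: 19.03
position: [0.5633, 0.1448, 0.0738]
eef_rot: [-3.141, -0.002, 1.65]
wrist_force: [0.8, 9.8, -14.5]
gripper_width: 0.0113
grip_force: 39.5
```

```bash
python3 a.py
```

```text
F [  0.97   9.82 -13.97] T [ 1.8133 -0.3475  0.002 ] sd 0.016 knob 1.3809 [0.5633 0.1449 0.0738]
brass 6 37.83 34.0 30 41
brass 71 37.49 51.14 46 57
```

arm_command:
  moves:
    - [0,0,0,0,0,-0.4,-0.8]
    - [0,0,0,0,0,-0.4,-0.8]
    - [0,0,0,0,0,0,-0.8]

```text
time_s: 19.63
position: [0.5633, 0.1449, 0.0738]
eef_rot: [-3.141, -0.002, 1.664]
wrist_force: [0.5, 9.5, -13.5]
gripper_width: 0.0109
grip_force: 39.5
```

```bash
python3 a.py
```

```text
F [  1.03   9.98 -13.84] T [ 1.8203 -0.3354  0.0248] sd 0.027 knob 1.3948 [0.5633 0.1449 0.0738]
brass 5 36.2 38.2 30 41
brass 70 37.46 51.2 46 57
```

arm_command:
  moves:
    - [0,0,0,0,0,-0.4,-0.8]
    - [0,0,0,0,0,-0.3,-0.8]
    - [0,0,0,0,0,0,-0.8]

```text
time_s: 20.23
position: [0.5633, 0.1448, 0.0738]
eef_rot: [-3.141, -0.002, 1.676]
wrist_force: [1.0, 9.7, -13.4]
gripper_width: 0.0117
grip_force: 39.5
```

```bash
python3 a.py
```

```text
F [  1.02   9.79 -13.89] T [ 1.8351 -0.3284  0.0207] sd 0.03 knob 1.407 [0.5633 0.1449 0.0738]
brass 4 36.25 37.5 30 41
brass 71 37.49 51.14 46 57
```

arm_command:
  moves:
    - [0,0,0,0,0,-0.4,-0.8]
    - [0,0,0,0,0,-0.3,-0.8]
    - [0,0,0,0,0,0,-0.8]

```text
time_s: 20.83
position: [0.5633, 0.1449, 0.0738]
eef_rot: [-3.141, -0.002, 1.688]
wrist_force: [-0.1, 10.6, -14.2]
gripper_width: 0.0111
grip_force: 39.5
```

```bash
python3 a.py
```

```text
F [  0.83   9.76 -13.94] T [ 1.819  -0.3188 -0.0131] sd 0.024 knob 1.4192 [0.5633 0.1449 0.0738]
brass 4 36.25 37.5 30 41
brass 71 37.49 51.14 46 57
```

arm_command:
  moves:
    - [0,0,0,0,0,-0.3,-0.8]
    - [0,0,0,0,0,-0.3,-0.8]
    - [0,0,0,0,0,0,-0.8]

```text
time_s: 21.43
position: [0.5633, 0.1449, 0.0738]
eef_rot: [-3.141, -0.002, 1.698]
wrist_force: [0.7, 10.4, -13.2]
gripper_width: 0.0113
grip_force: 39.5
```

```bash
python3 a.py
```

```text
F [  0.78  10.46 -13.34] T [ 1.8681 -0.2989 -0.0602] sd 0.009 knob 1.4296 [0.5633 0.1449 0.0738]
brass 3 35.0 40.0 39 41
brass 71 37.49 51.14 46 57
```

The averaged torque has dropped to -0.06, so contact is starting. One small step should confirm it.

arm_command:
  moves:
    - [0,0,0,0,0,-0.3,-0.8]
    - [0,0,0,0,0,0,-0.8]

```text
time_s: 21.95
position: [0.5633, 0.1449, 0.0738]
eef_rot: [-3.141, -0.002, 1.703]
wrist_force: [1.0, 10.0, -14.6]
gripper_width: 0.0115
grip_force: 39.5
```

```bash
python3 a.py
```

```text
F [  0.99  10.51 -13.67] T [ 1.8957 -0.3263 -0.0939] sd 0.027 knob 1.4348 [0.5633 0.1449 0.0738]
brass 3 35.0 40.0 39 41
brass 71 37.49 51.14 46 57
```

Contact confirmed at knob ≈ 1.43 with only 0.1 N m. I back off about 1.2° towards the middle of the notch and release so it snaps down.

arm_command:
  moves:
    - [0,0,0,0,0,0.7,-0.8]
    - [0,0,0,0,0,0.7,-0.8]
    - [0,0,0,0,0,0,-0.8]

```text
time_s: 22.55
position: [0.5633, 0.1449, 0.0738]
eef_rot: [-3.141, -0.002, 1.678]
wrist_force: [0.4, 11.0, -14.6]
gripper_width: 0.0116
grip_force: 39.5
```

arm_command:
  moves:
    - [0,0,0,0,0,0,-0.5]
    - [0,0,0,0,0,0,-0.4]
    - [0,0,0,0,0,0,-0.4]
    - [0,0,0,0,0,0,-0.4]

```text
time_s: 22.88
position: [0.5642, 0.1437, 0.0748]
eef_rot: [3.14, 0.0, 1.678]
wrist_force: [-0.3, -0.3, 0.2]
gripper_width: 0.0258
grip_force: 0.0
```

```bash
python3 a.py; python3 -c "
from h import *
for n,b in(('scene',(340,200,410,275)),('wrist',(250,150,420,330))):
  st=r.get_state();p,d=snap(n,n+'_rel.png');h=cv2.cvtColor(p,cv2.COLOR_RGB2HSV)
  m=((h[...,0]<14)&(h[...,1]>150)&(h[...,2]>50)).astype(np.uint8)
  k,l,s,c=cv2.connectedComponentsWithStats(m)
  T=campose(n,st);cc,K_,dd=K(n)
  for i in range(1,k):
    if s[i,4]>40 and b[0]<c[i][0]<b[2] and b[1]<c[i][1]<b[3]:
      ys,xs=np.nonzero((l==i)&(d>0));q=cv2.undistortPoints(np.c_[xs,ys].astype(float).reshape(-1,1,2),K_,dd).reshape(-1,2);dz=d[ys,xs]
      P=(np.c_[q,np.ones(len(q))]*dz[:,None])@T[:3,:3].T+T[:3,3]
      print(n,s[i],'z max/98/50',P[:,2].max().round(4),np.percentile(P[:,2],[98,90,50,5]).round(4),P.mean(0).round(4))
"
```

```text
F [ 0.06 -0.01  0.29] T [ 0.0153  0.0095 -0.0101] sd 0.018 knob 1.41 [0.564  0.1437 0.0745]
brass 29 38.0 32.69 30 34
brass 73 37.53 51.01 46 57
scene [361 232  17  31 341] z max/98/50 0.1239 [0.0942 0.0926 0.0887 0.0649] [0.5649 0.1561 0.084 ]
wrist [ 302  217   27  129 2510] z max/98/50 0.0927 [0.0919 0.0913 0.0903 0.0524] [0.5615 0.1432 0.0843]
```

The knob top is at 0.091 to 0.092 m, which means it is fully down; on the crest it would read 0.101. I retreat and check.

arm_command:
  moves:
    - [0,0,-0.015,0,0,0,-0.4]
    - [0,0,-0.03,0,0,0,-0.4]
    - [0,0,-0.035,0,0,0,-0.2]
    - [0,0,-0.03,0,0,0,-0.2]
    - [0,0,0,0,0,0,-0.2]

```text
time_s: 23.75
position: [0.5658, 0.1443, 0.1906]
eef_rot: [3.132, -0.001, 1.679]
wrist_force: [-0.2, 0.5, 0.4]
gripper_width: 0.0342
grip_force: 0.0
```

arm_command:
  moves:
    - [-0.03,0,-0.02,0,0,0,0]
    - [-0.03,0,-0.02,0,0,0,0]
    - [-0.03,0,-0.01,0,0,0,0]
    - [0,0,0,0,0,0,0]
    - [0,0,0,0,0,0,0]

```text
time_s: 24.17
position: [0.5737, 0.0532, 0.2344]
eef_rot: [3.141, 0.0, 1.676]
wrist_force: [0.1, 0.7, -1.4]
gripper_width: 0.0427
grip_force: 0.0
```

```bash
python3 a.py; python3 - <<'E'
from h import *
for n in('wrist','scene'):
    st=r.get_state();p,d=snap(n,n+'_fin.png');h=cv2.cvtColor(p,cv2.COLOR_RGB2HSV)
    T=campose(n,st);cc,K_,dd=K(n)
    for nm,m in(('orange',(h[...,0]<14)&(h[...,1]>150)&(h[...,2]>60)),('blue',(h[...,0]>100)&(h[...,0]<130)&(h[...,1]>150)&(h[...,2]>50))):
        ys,xs=np.nonzero(m&(d>0));q=cv2.undistortPoints(np.c_[xs,ys].astype(float).reshape(-1,1,2),K_,dd).reshape(-1,2)
        P=(np.c_[q,np.ones(len(q))]*d[ys,xs][:,None])@T[:3,:3].T+T[:3,3]
        c0=np.array([.564,.145] if nm=='orange' else [.569,.0475]);P=P[np.hypot(*(P[:,:2]-c0).T)<(.08 if nm=='orange' else .02)]
        for a,b in(((.084,.11),(.042,.060)) if nm=='orange' else((.073,.09),)):
            Q=P[(P[:,2]>a)&(P[:,2]<b)]
            if len(Q)>20: print(n,nm,len(Q),'z',np.percentile(Q[:,2],[5,50,95]).round(4),cv2.minAreaRect((Q[:,:2]*1000).astype(np.float32)))
E
```

```text
F [-0.09  0.38 -0.29] T [ 0.0072  0.0049 -0.0047] sd 0.036 knob 1.4102 [0.5733 0.0547 0.2336]
brass 30 36.9 32.43 29 34
brass 73 37.4 50.71 46 56
wrist orange 253 z [0.089  0.0906 0.0922] ((561.6250610351562, 144.33221435546875), (11.299582481384277, 42.02891159057617), 5.922287464141846)
wrist orange 302 z [0.0515 0.053  0.0542] ((565.9906616210938, 98.63932037353516), (8.814419746398926, 44.38953399658203), 6.333743095397949)
wrist blue 268 z [0.0764 0.0779 0.079 ] ((565.091064453125, 47.76887130737305), (22.8802433013916, 11.149877548217773), 16.22205352783203)
scene orange 186 z [0.0848 0.0904 0.0927] ((564.1866455078125, 144.95614624023438), (11.87254810333252, 43.78599166870117), 5.26450777053833)
scene orange 179 z [0.0487 0.0534 0.0556] ((567.4907836914062, 111.88682556152344), (10.096888542175293, 73.05841064453125), 5.951571941375732)
scene blue 143 z [0.0744 0.0785 0.0807] ((568.136962890625, 47.3087158203125), (24.448532104492188, 12.472378730773926), 14.434737205505371)
```

```bash
python3 -c "
from bench import r
print(r.sign_off())"
```

```text
the job is handed in; nothing more can be done
None
```

The job is handed in, no verdict came back: the carrier is home (peak push about 36 N), and the knob was turned until its peg met the keeper's stop at about 0.1 N m, backed off about 1.4° and released; it is now fully down at about 1.41 rad with its arm over the board, the keeper shows no visible shift, and nothing else on the bench was touched.

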